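# Index the filling arm over to the open bottle

## Task

The bench filling stand's swing arm is parked over the drip cup, locked in the middle hole of its index plate. Hook a fingertip through the steel pull ring and lift the spring index pin out of its hole (gently, and without pinching the ring), swing the arm one hole over to the side where the open, uncapped bottle stands, and let the pin drop fully home in that hole so the nozzle is locked over the open bottle. Do not swing the arm the wrong way or on to a further bottle, do not disturb the bottles or the other things on the bench, and finish with the robot clear of everything.

Things in the scene. Friction and masses are not known exactly. Their poses are not given: they have to be found in the camera images.
- stand: Bench filling stand, bolted down: white base plate 380 x 380 x 12 mm (x -230 to 150, y -190 to 190 mm), steel post on the pivot axis, pump housing 126 mm high behind it. Origin: on the pivot axis at table height; -x points from the post to the middle hole. Stations lie at radius 190 mm, one in each hole's direction: drip cup (67 mm high) in the middle, two bottle seats either side.
- mid_hole (a point): Middle hole of the steel index plate, fixed to the stand: point on the plate's top, 140 mm above the table, 110 mm from the pivot axis along the stand's -x. The plate is 122 x 212 x 10 mm and has five 12 mm holes on the 110 mm radius, 25 degrees (0.436 rad) apart, this one in the middle.
- pivot (a point): Point on the vertical pivot axis, 140 mm above the table, level with the index plate's top. The arm's hub round it is 48 mm wide and, with its nut, ends 194 mm above the table.
- swing_arm (a joint): Angle of the arm about the pivot, rad: 0 in the middle hole (the start), positive anticlockwise from above (its end goes to the stand's -y). Holes at -0.873, -0.436, 0, 0.436, 0.873. Aluminium beam 26 mm wide, 205 mm long, top 160 mm above the table. With the pin out it turns easily (about 0.6 N at the ring) and stays where it is left; with the pin in a hole it is locked (1 mm of play).
- index_pin (a joint): Lift of the spring index pin, m: 0 fully home in a hole, 0.017 at its upper stop. The nose is clear of the plate above 0.010; let down between holes it rests on the plate at 0.010 and rides along. The spring pushes down with 4.4 N at home, 7 N at 12 mm lift. The 10 mm pin's round nose drops in and draws the arm true if let go within about 3 mm of a hole, measured at the pin.
- ring: Pull ring of 5 mm steel wire on top of the pin, 44 mm clear inside, 54 mm outside, rigid on the pin. Origin: its centre, 110 mm from the pivot axis, 213 mm above the table with the pin home. Upright, across the arm: z up, x (the opening's axis) along the arm, +x to the pivot, -x to the nozzle. Below it a 10 mm stem and a 23 mm wide housing up to 178 mm above the table; free space on its -x side.
- nozzle_tip (a point): Lower end of the 9 mm steel nozzle that hangs from the arm's end, 190 mm from the pivot axis, 102 mm above the table; 14 mm above the open bottle's mouth or 10 mm above a cap when over it.
- bottle_open: White wide-mouth 60 ml bottle without a cap, 42 mm wide, 76 mm tall, open mouth 26 mm, loose in the ring seat next to the middle on one side or the other (side varies). Origin: centre of its underside, 12 mm above the table.
- bottle_near: A filled 60 ml bottle like bottle_open but closed with a ribbed screw cap 36 mm wide (80 mm tall with the cap), loose in its seat. Leave it alone. Origin: centre of its underside. It stands in the seat next to the middle on the other side.
- bottle_left: A filled 60 ml bottle like bottle_open but closed with a ribbed screw cap 36 mm wide (80 mm tall with the cap), loose in its seat. Leave it alone. Origin: centre of its underside. It stands in the outermost seat on the stand's +y side.
- bottle_right: A filled 60 ml bottle like bottle_open but closed with a ribbed screw cap 36 mm wide (80 mm tall with the cap), loose in its seat. Leave it alone. Origin: centre of its underside. It stands in the outermost seat on the stand's -y side.
- loose_cap: The open bottle's grey screw cap, 36 mm wide, 17 mm tall, lying mouth up on the stand's base plate. Leave it. Origin: centre of its underside.
- beaker: Clear beaker, 68 mm wide, 90 mm tall, beside the stand. Leave it. Origin: centre of its underside.
- wash_bottle: White wash bottle with a bent spout, 64 mm wide, 185 mm tall, beside the stand. Leave it. Origin: centre of its underside.
- spatula: Double-ended steel laboratory spatula, 190 mm long and 5 mm thick, lying beside the stand. Leave it. Origin: centre of its underside.
- tip_box: Open pipette tip box, 85 x 122 x 52 mm, beside the stand. Leave it. Origin: centre of its underside.
Things that resemble listed ones, but are neither listed nor needed, are in the scene too. What is shaped like the bottle_open but blue or red is not meant.

How it is judged:
By the outcome, as a careful person would: the job done as asked, in the order asked, and still so for the second after the job is handed in, with the robot touching nothing.
It also fails if it takes over 38 s, if anything falls off the work surface, if the arm or the gripper's body presses on something with over 40 N, if the wrist force passes 120 N, or if a joint passes its speed limit or range.

## Robot

A 6-joint arm with a two-finger parallel gripper is mounted at the origin on the work surface. World frame = base frame: x ahead of the robot, y to its left, z up, the work surface at z = 0. Lengths are in m, angles in rad, forces in N, time in s.
With the tool pointing down it reaches from about 0.275 to 1 m from the base axis. Payload 8.4 kg.
Tool frame: the origin (TCP) lies midway between the tips of the shut fingers; the grasp point (between the pads) lies 19 mm behind it; z points along the fingers, y is the line along which they close (so a half turn about z gives the same grasp; the last joint's range is limited). The gripper opens to 85 mm and grips with 20 to 120 N. Pads are 22 mm wide; open, the fingers measure 114 mm over their backs; the gripper's body (76 mm by 85 mm) begins 54 mm behind the grasp point. The pads swing forward as they close: fully open they stand 13 mm farther back than shut.
Start: joints at [-1.238, 0.353, 1.633, -0, 1.155, -0.002], TCP at [0.205, -0.59, 0.231] pointing down, gripper open.
Joint ranges: [-2.63, 2.63], [-0.92, 2.1], [0.06, 2.66], [-1.3, 4.44], [0, 2.69], [-3.02, 3.02]. Speed limits (rad/s): [2.22, 2.22, 2.79, 3.14, 3.14, 3.14].

## Interface

Orientations are given as [roll, pitch, yaw] about the fixed x, y, z axes, in that order (R = Rz(yaw) Ry(pitch) Rx(roll)).
In Python, from workcell import arm gives the robot as it stands.
- The arm moves only by the tool step_arm, never from a script. Its argument "steps" is a list of rows, each a list of 4 numbers: the shift along the tool's x, y, z in mm, then the turn about the tool's z in degrees. A call has 1 to 20 rows; each row shifts and turns the commanded pose from where the row before left it, along the tool's axes as they then stand; what a row does not reach is not made up. A row lasts 1/8 s, in which the tool goes at most 62.5 mm and 10.7 degrees, less where a joint would pass 70% of its speed; a pose out of reach is approached as far as the arm can. A call with a gripper value outside its range is refused whole. "hand" is the opening, from -1 (shut) to 1 (fully open), so that 0 is half open, set as the call begins (left out, the last holds). The fingers move at their own pace and stop on an object; "grip_force" is the grip in N (left out, the last holds). Time passes only in rows, so rows that do not move let the fingers close. It gives the time, the measured TCP pose, the force, the opening and the grip force at its end, in the units of the state.
- arm.get_state(): the state, without advancing time (a new reading comes with each control period).
- arm.get_image(name): name is "scene" or "top" or "wrist"; returns a dict with "color" (480x640x3 uint8, red, green, blue), "intrinsics" (3x3 intrinsics, pixels), "R" (3x3) and "t" (3): a world point X has camera coordinates R X + t; the wrist camera has in their place "T_tool_cam" (4x4, takes a point from camera to tool coordinates, whose origin is the TCP and whose axes are the flange's). Camera axes: x right, y down, z forward; pixel columns grow to the right and rows downward; lengths in m; the calibration is good to about 2 mm. A picture is of the moment at which its call begins: read the wrist's pose just before it. There is no depth.
- arm.sign_off(): hands the job in; it is judged then, once.
Trained networks look in a picture, given as the dict that the camera call returned (one of the last four; its "shot" number tells which), for a name from the list of things; names that differ only in an ending like _2 or _b are one class to them, and where a whole thing is asked for, a point or a joint stands for the part that bears it (a point fixed in the world has none). Each returns a list of dicts, best first, with "score" (0 to 1); they miss things now and then, are a little off and sometimes report something else, mostly with a low value. They report only what shows in the picture. A call takes as long as a camera call. They do not tell look-alikes from the thing itself.
- arm.silhouettes(picture, name): "pixels" (480x640 bool, what is visible of it) and "at" ([row, column] in pixels, amid what is visible of it).
The state is a dict: "t": time; "qpos": joint angles; "qvel": joint speeds; "effort": joint torques, N m; "position": TCP position; "ee_rot": TCP orientation; "contact_force": force on the tool from outside, world axes, zero at the start; "ft_torque": the same for the moment, N m; "finger_gap": finger opening in m; "grasp_force": force on a finger pad.
Only numpy, scipy, OpenCV 4.12 (cv2) and the standard library are available. Lean on these libraries where they do the work, as an engineer would, in place of code of your own. Each camera call takes 0.05 s, during which the arm holds its last target. There are 200 camera calls.

## Working session

There is one attempt and no reset: what is moved stays moved. The work goes in short steps, Python scripts to look and compute and a tool call to move; the robot and the scene stay as the last step left them, time stands still between calls to the robot, and variables do not carry over. Pictures are saved under pics/ and viewed, at most 11 in all, crops included, and the job is handed in when it is done.

Besides the shell and the picture viewer there is one more tool, called after "Emit:" by a JSON object that holds its "name" and its "arguments", one argument or row to a line. step_arm: Moves the arm, as the interface text tells. Its arguments: {"type":"object","properties":{"steps":{"type":"array","items":{"type":"array","items":{"type":"number"}}},"hand":{"type":"number"},"grip_force":{"type":"number"}},"required":["steps"]}

```bash
mkdir -p pics; cat > h.py <<'E'
import numpy as np, cv2
from workcell import arm
def snap(n,f):
    p=arm.get_image(n); cv2.imwrite(f'pics/{f}.png',p['color'][:,:,::-1]); return p
def ray_z(p,uv,z):
    K,R,t=[np.array(p[k]) for k in('intrinsics','R','t')]
    d=R.T@np.linalg.inv(K)@np.array([uv[0],uv[1],1.]); c=-R.T@t
    return c+d*(z-c[2])/d[2]
def proj(p,X):
    K,R,t=[np.array(p[k]) for k in('intrinsics','R','t')]
    x=K@(R@np.array(X)+t); return x[:2]/x[2]
E
python3 - <<'E'
from h import *
s=arm.get_state(); print(s['t'],s['position'],s['ee_rot'])
for n in('top','scene'):
    p=snap(n,n+'1'); print(n,-np.array(p['R']).T@p['t'])
    for o in ['stand','swing_arm','ring','bottle_open','bottle_near','index_pin','nozzle_tip','loose_cap']:
        print(o,[(round(d['score'],2),np.round(d['at']).tolist(),int(d['pixels'].sum())) for d in arm.silhouettes(p,o)][:6])
E
```

```text
0.0 [ 0.20521085 -0.58982436  0.23054749] [-3.14014535e+00 -1.11768590e-05  3.34822941e-01]
top [0.33317399 0.06471941 1.14843083]
stand [(0.66, [222.0, 334.0], 31489)]
swing_arm [(0.77, [217.0, 357.0], 2611), (0.46, [219.0, 364.0], 137)]
ring [(0.73, [221.0, 365.0], 174)]
bottle_open [(0.76, [289.0, 363.0], 401), (0.67, [348.0, 455.0], 490), (0.66, [346.0, 293.0], 346), (0.62, [332.0, 253.0], 405), (0.55, [358.0, 415.0], 480), (0.47, [248.0, 485.0], 2979)]
bottle_near [(0.77, [225.0, 415.0], 476)]
index_pin [(0.64, [220.0, 372.0], 164)]
nozzle_tip [(0.8, [217.0, 357.0], 2561)]
loose_cap [(0.51, [210.0, 446.0], 280)]
scene [1.31181942 0.54075343 0.89266237]
stand [(0.95, [314.0, 292.0], 18923), (0.57, [254.0, 295.0], 1262), (0.33, [362.0, 398.0], 1911), (0.24, [249.0, 220.0], 1650)]
swing_arm [(0.88, [251.0, 295.0], 1213)]
ring []
bottle_open [(0.93, [254.0, 379.0], 416), (0.86, [269.0, 407.0], 437), (0.58, [209.0, 285.0], 232), (0.55, [222.0, 312.0], 388), (0.26, [221.0, 280.0], 121)]
bottle_near []
index_pin [(0.63, [230.0, 286.0], 103)]
nozzle_tip [(0.67, [253.0, 297.0], 1216), (0.59, [227.0, 292.0], 89)]
loose_cap [(0.64, [363.0, 399.0], 1920)]
```

```bash
python3 - <<'E'
import cv2
a=cv2.imread('pics/top1.png');cv2.imwrite('pics/top1c.png',cv2.resize(a[120:400,200:560],None,fx=2.1,fy=2.1,interpolation=3))
E
```

```text
(no output)
```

View pics/top1c.png

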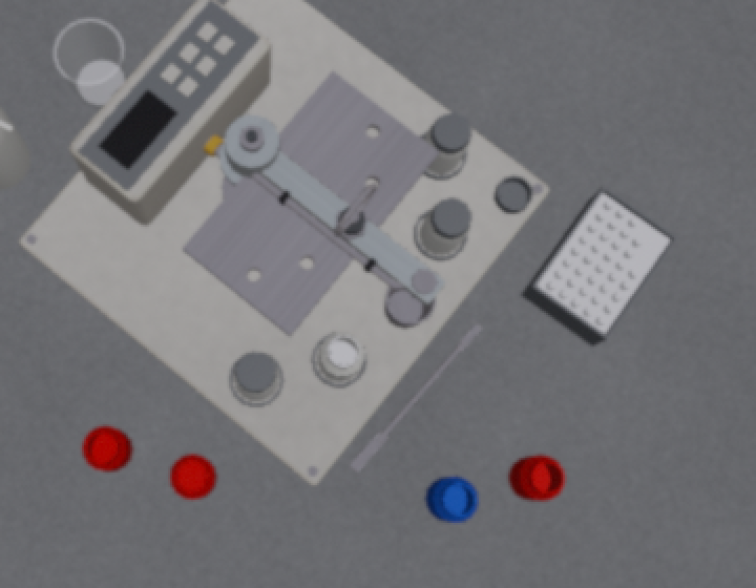

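View pics/scene1.png

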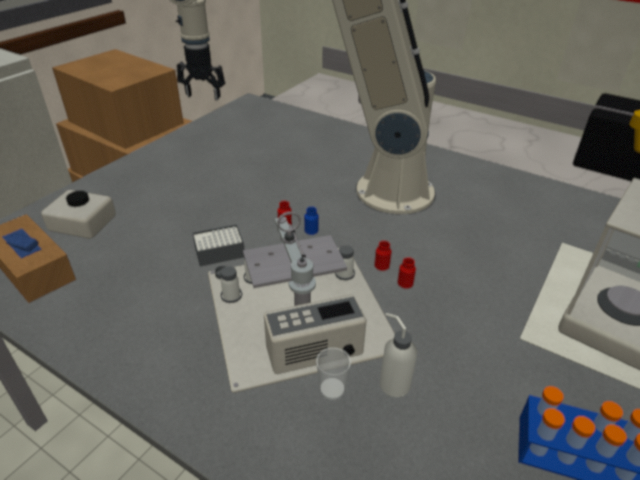

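The crop of the top picture shows the arm pointing lower right. The open white bottle, with its bright mouth, is at about (362,289) px, next to the middle. The capped neighbour is on the other side at about (413,226). The blue and red look-alikes stand off the base plate along the bottom at about (415,358), (455,347), (293,346) and (251,333), so they are not meant. Next I'll fit the stand's pose.

```bash
python3 - <<'E'
from h import *
from scipy.optimize import least_squares
p=arm.get_image('top')
c=lambda u,v:np.array([u/2.1+200-.25,v/2.1+120-.25])
pts=[c(*q) for q in [(22,240),(316,484),(549,190),(373,131),(372,183),(307,263),(254,275)]]
W=[ray_z(p,q,z)[:2] for q,z in zip(pts,[.012]*3+[.14]*4)]
print(np.round(W,4).tolist())
nut=ray_z(p,c(251,135),.194)[:2]; bo=ray_z(p,c(343,352),.088)[:2]; rg=ray_z(p,(365,221),.213)[:2]
print('nut',nut,'open',bo,'ring~',rg)
h=lambda a:(-.11*np.cos(a),-.11*np.sin(a))  # +angle -> -y
best=None
for s in(1,-1):
  M=np.array([(.15,s*-.19),(-.23,s*-.19),(-.23,s*.19)]+[h(a*s) for a in(-.873,-.436,.436,.873)])
  def f(v):
    C,S=np.cos(v[2]),np.sin(v[2]);return ((M@np.array([[C,S],[-S,C]])+v[:2])-np.array(W)).ravel()
  for y0 in(-2,-.5,1,2.5):
    r=least_squares(f,[*nut,y0])
    if best is None or r.cost<best[0]-1e-9: best=(r.cost,s,r.x,np.round(r.fun.reshape(-1,2)*1e3,1))
print(best)
x,y,th=best[2];R=np.array([[np.cos(th),-np.sin(th)],[np.sin(th),np.cos(th)]])
for n,q in dict(nut=nut,open=bo,ring=rg).items(): print(n,R.T@(q-[x,y]))
for a in(0,.436,-.436):print(a,R@h(a)+[x,y])
E
```

```text
[[0.5839, 0.3004], [0.3398, 0.0159], [0.6229, -0.2253], [0.6484, -0.0393], [0.6003, -0.0364], [0.5293, 0.0234], [0.5197, 0.07]]
nut [0.6304161  0.06976211] open [ 0.45644341 -0.00894708] ring~ [ 0.55640477 -0.00764449]
(np.float64(3.668415688267747e-05), -1, array([0.63027932, 0.06848293, 0.86242808]), array([[-0.3,  5.6],
       [-3.5,  1.5],
       [ 2. , -4.5],
       [-0.1, -0.8],
       [ 0.4, -1. ],
       [ 0.8, -0.4],
       [ 0.6, -0.4]]))
nut [0.00106043 0.00072835]
open [-0.17189909  0.08163964]
ring [-0.10587547  0.00657399]
0 [ 0.55871382 -0.01505377]
0.436 [ 0.60068787 -0.03746209]
-0.436 [0.53012993 0.02298457]
```

Emit:
{"name": "step_arm", "arguments": {
  "steps": [
    [0,0,-60,0],
    [0,0,-60,0]
  ],
  "hand": -1
}}

```text
t: 1.25
position: [0.2052, -0.5899, 0.3522]
ee_rot: [-3.14, 0.0, 0.335]
contact_force: [0.4, -1.0, 0.4]
finger_gap: 0.0515
grasp_force: 0.0
```

Emit:
{"name": "step_arm", "arguments": {
  "steps": [
    [62,0,-4,-6],
    [62,0,-4,-6],
    [62,0,-4,-6],
    [62,0,-4,-6],
    [62,0,-4,-6],
    [62,0,-4,-6],
    [62,0,-4,-6],
    [62,0,-4,-6],
    [62,0,-4,-6],
    [62,0,-4,-6],
    [62,0,-4,-6],
    [62,0,-4,-6],
    [62,0,-4,-6],
    [62,0,-4,-6],
    [62,0,-4,-6],
    [62,0,-4,-6],
    [62,0,-4,-6],
    [62,0,-4,-6],
    [62,0,-4,-6],
    [62,0,-4,-6]
  ],
  "hand": 1
}}

```text
t: 3.75
position: [0.4491, 0.4075, 0.4313]
ee_rot: [3.141, -0.0, 2.433]
contact_force: [0.1, 0.0, -0.4]
finger_gap: 0.0851
grasp_force: 0.0
```

Emit:
{"name": "step_arm", "arguments": {
  "steps": [
    [0,60,-20,0],
    [0,60,-20,0],
    [0,60,-20,0],
    [0,60,-20,0],
    [0,60,-20,0],
    [0,60,-20,0],
    [0,60,-20,0]
  ]
}}

```text
t: 4.62
position: [0.6532, 0.6469, 0.5152]
ee_rot: [3.085, 0.005, 2.429]
contact_force: [-0.1, -0.2, -0.1]
finger_gap: 0.0858
grasp_force: 0.0
```

```bash
python3 -c "
from h import *
s=arm.get_state();print(s['qpos'],s['position'],s['ee_rot'])"
```

```text
[ 7.78976929e-01  9.29341197e-01  5.80884993e-02 -5.21458819e-05
  2.09753582e+00 -7.93871326e-02] [0.65319319 0.6469441  0.51523256] [3.08514693 0.00453175 2.42900496]
```

Emit:
{"name": "step_arm", "arguments": {
  "steps": [
    [0,40,0,0],
    [0,40,0,0],
    [0,40,0,0]
  ]
}}

```text
t: 5.0
position: [0.6786, 0.6845, 0.487]
ee_rot: [3.009, 0.01, 2.428]
contact_force: [-0.2, 1.2, 0.7]
finger_gap: 0.0853
grasp_force: 0.0
```

```bash
python3 -c "
from h import *
s=arm.get_state();print(s['qpos'],s['position'],s['ee_rot'])"
```

```text
[ 7.88484278e-01  9.61370344e-01  6.17568440e-02 -8.10344783e-04
  1.98512632e+00 -7.02566451e-02] [0.6785572  0.68452567 0.48695827] [3.00862658 0.01002284 2.42849416]
```

Emit:
{"name": "step_arm", "arguments": {
  "steps": [
    [0,62,0,0],
    [0,62,0,0],
    [0,62,0,0],
    [0,62,0,0],
    [0,62,0,0],
    [0,62,0,0]
  ]
}}

```text
t: 5.75
position: [0.7444, 0.7825, 0.4431]
ee_rot: [2.763, 0.023, 2.425]
contact_force: [-0.6, -0.3, 1.3]
finger_gap: 0.0852
grasp_force: 0.0
```

```bash
python3 -c "
from h import *
s=arm.get_state();print(s['qpos'],s['position'],s['ee_rot'])"
```

```text
[ 0.81064562  1.03133653  0.06104295 -0.00538239  1.67004426 -0.04974046] [0.74439897 0.78248247 0.443094  ] [2.76306398 0.02317805 2.42518124]
```

Emit:
{"name": "step_arm", "arguments": {
  "steps": [
    [0,60,15,0],
    [0,60,15,0],
    [0,60,15,0],
    [0,60,15,0],
    [0,60,15,0],
    [0,60,15,0],
    [0,60,15,0],
    [0,60,15,0]
  ]
}}

```text
t: 6.75
position: [0.8192, 0.8889, 0.4324]
ee_rot: [2.428, 0.034, 2.419]
contact_force: [-0.3, -0.2, -0.2]
finger_gap: 0.0853
grasp_force: 0.0
```

```bash
python3 -c "
from h import *
s=arm.get_state();print(s['qpos'],s['position'],s['ee_rot'])"
```

```text
[ 0.82866331  1.10367097  0.06105222 -0.01378607  1.26285404 -0.03267627] [0.81923544 0.88893631 0.43237277] [2.42811994 0.03405855 2.4187202 ]
```

Emit:
{"name": "step_arm", "arguments": {
  "steps": [
    [0,58,22,0],
    [0,58,22,0],
    [0,58,22,0],
    [0,58,22,0],
    [0,58,22,0],
    [0,58,22,0],
    [0,58,22,0],
    [0,58,22,0],
    [0,58,22,0],
    [0,58,22,0],
    [0,58,22,0]
  ]
}}

```text
t: 8.12
position: [0.8539, 0.9526, 0.5828]
ee_rot: [2.009, 0.04, 2.412]
contact_force: [-0.4, 0.2, -0.1]
finger_gap: 0.0854
grasp_force: 0.0
```

```bash
python3 -c "
from h import *
from scipy.spatial.transform import Rotation as Ro
s=arm.get_state();print(s['qpos'],s['position'],s['ee_rot']);print(Ro.from_euler('xyz',s['ee_rot']).as_matrix())"
```

```text
[ 0.8441231   1.06702785  0.0590985  -0.02583244  0.8824808  -0.0183032 ] [0.85391128 0.95255838 0.58284493] [2.00872292 0.03989684 2.41156878]
[[-0.74456551  0.25588519  0.61655898]
 [ 0.66635673  0.34008338  0.6635601 ]
 [-0.03988626  0.90491219 -0.42372517]]
```

```bash
cat >> h.py <<'E'
from scipy.spatial.transform import Rotation as Ro
P=np.array([0,-.050,-.028])
def pose():
    s=arm.get_state(); return s,np.array(s['position']),Ro.from_euler('xyz',s['ee_rot']).as_matrix()
def tcp_for(pt,R,P=P): return np.array(pt)-R@P
E
python3 - <<'E'
from h import *
s,p,R=pose(); ring=np.array([.559,-.015,.213]); hd=R[:,2]*[1,1,0]; hd/=np.linalg.norm(hd)
pre=tcp_for(ring-.09*hd,R); print('pre',pre)
hi=pre.copy(); hi[2]=.45
print('to hi mm',R.T@(hi-p)*1e3, 'hi->pre',R.T@(pre-hi)*1e3, np.linalg.norm(hi-p))
E
```

```text
pre [ 0.52779618 -0.04534794  0.2463813 ]
to hi mm [-416.84885303 -543.03236818 -806.95026712] hi->pre [   8.12158766 -184.25703889   86.27836698] 1.058213519461256
```

Emit:
{"name": "step_arm", "arguments": {
  "steps": [
    [-21,-27,-40,0],
    [-21,-27,-40,0],
    [-21,-27,-40,0],
    [-21,-27,-40,0],
    [-21,-27,-40,0],
    [-21,-27,-40,0],
    [-21,-27,-40,0],
    [-21,-27,-40,0],
    [-21,-27,-40,0],
    [-21,-27,-40,0],
    [-21,-27,-40,0],
    [-21,-27,-40,0]
  ]
}}

```text
t: 9.62
position: [0.6784, 0.3912, 0.5119]
ee_rot: [2.009, 0.042, 2.413]
contact_force: [0.7, -0.3, 0.1]
finger_gap: 0.0854
grasp_force: 0.0
```

```bash
python3 - <<'E'
from h import *
s,p,R=pose(); print(s['qpos'],p,s['ee_rot'])
E
```

```text
[ 0.3341692   0.07173839  1.80213971  1.19807105  0.47342331 -1.42482752] [0.67838553 0.39115842 0.51193601] [2.00917965 0.04213061 2.41273735]
```

Emit:
{"name": "step_arm", "arguments": {
  "steps": [
    [-21,-27,-40,0],
    [-21,-27,-40,0],
    [-21,-27,-40,0],
    [-21,-27,-40,0],
    [-21,-27,-40,0],
    [-21,-27,-40,0],
    [-21,-27,-40,0],
    [-21,-27,-40,0]
  ]
}}

```text
t: 10.62
position: [0.5516, -0.0071, 0.4594]
ee_rot: [2.012, 0.044, 2.413]
contact_force: [0.9, -0.2, 0.3]
finger_gap: 0.0851
grasp_force: 0.0
```

```bash
python3 - <<'E'
from h import *
s,p,R=pose(); print(s['qpos'],p,s['ee_rot'])
w=snap('wrist','w1'); T=np.array(w['T_tool_cam'])
np.savez('w1.npz',K=w['intrinsics'],T=T,p=p,R=R)
for o in('ring','index_pin'): print(o,[(round(d['score'],2),np.round(d['at']).tolist(),int(d['pixels'].sum())) for d in arm.silhouettes(w,o)])
print(T.round(3))
E
```

```text
[-0.6058863  -0.02370221  2.01812812  1.21245598  1.27319634 -1.95608362] [ 0.55162217 -0.00707935  0.45935968] [2.01153258 0.04354057 2.4126191 ]
ring [(0.7, [240.0, 11.0], 693)]
index_pin [(0.7, [240.0, 11.0], 652), (0.34, [61.0, 176.0], 4297)]
[[ 0.001 -0.954 -0.301  0.077]
 [ 1.     0.001 -0.     0.   ]
 [ 0.    -0.301  0.954 -0.142]
 [ 0.     0.     0.     1.   ]]
```

View pics/w1.png

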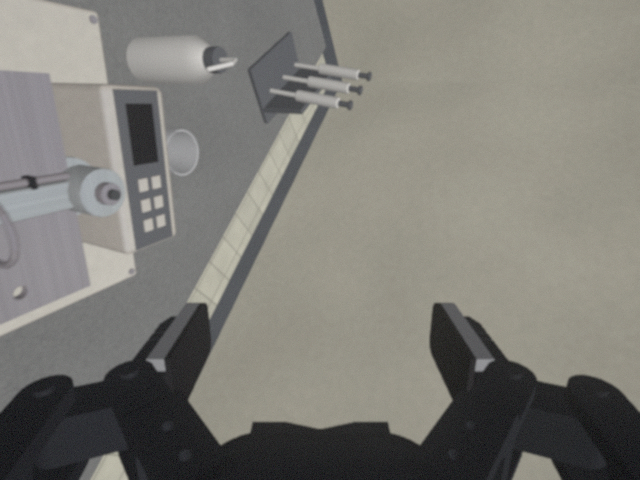

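The wrist picture shows the lower finger at the left, about (190,340). The ring's edge is at (5,240), with the hub to its right. The way down is free.

```bash
python3 - <<'E'
from h import *
s,p,R=pose(); ring=np.array([.559,-.015,.213]); hd=R[:,2]*[1,1,0]; hd/=np.linalg.norm(hd)
pre=tcp_for(ring-.08*hd,R); print(pre, R.T@(pre+[0,0,.02]-p)*1e3, R.T@[0,0,.02])
E
```

```text
[ 0.53449679 -0.03776992  0.24623002] [   1.66821927 -188.77878511   51.46736885] [-0.00083734  0.01806965 -0.00853151]
```

Emit:
{"name": "step_arm", "arguments": {
  "steps": [
    [0,-38,10,0],
    [0,-38,10,0],
    [0,-38,10,0],
    [0,-38,10,0],
    [2,-37,11,0],
    [0,0,0,0]
  ]
}}

```text
t: 11.52
position: [0.5333, -0.0337, 0.2643]
ee_rot: [2.013, 0.036, 2.414]
contact_force: [0.1, -1.0, 0.8]
finger_gap: 0.0857
grasp_force: 0.0
```

```bash
python3 - <<'E'
from h import *
s,p,R=pose(); print(s['qpos'],p,s['ee_rot'])
w=snap('wrist','w2'); T=np.array(w['T_tool_cam'])
K=np.array(w['intrinsics']);ring=np.array([.559,-.015,.213])
Tw=np.eye(4);Tw[:3,:3]=R;Tw[:3,3]=p;C=Tw@T
def pj(X): c=C[:3,:3].T@(np.array(X)-C[:3,3]);u=K@c;return u[:2]/u[2]
print('pred',pj(ring),'top',pj(ring+[0,0,.0245]),'bot',pj(ring-[0,0,.0245]))
for d in arm.silhouettes(w,'ring'): print(d['score'],d['at'],d['pixels'].sum(),[ (a.min(),a.max()) for a in np.nonzero(d['pixels'])])
a=np.array([-np.sin(.862),np.cos(.862),0])*.0245
print('sides',pj(ring+a),pj(ring-a))
np.savez('w2.npz',K=K,C=C,p=p,R=R)
E
```

```text
[-0.68382768  0.28840754  2.19913359  1.33534068  1.18927303 -2.46860393] [ 0.53325524 -0.03368119  0.2643466 ] [2.0125284  0.03645449 2.41446144]
pred [258.08901121 270.89651504] top [297.46785682 280.40729563] bot [222.22488201 262.23460892]
0.62 [250.7, 281.3] 2272 [(np.int64(222), np.int64(313)), (np.int64(221), np.int64(303))]
0.4 [61.1, 309.6] 5601 [(np.int64(32), np.int64(86)), (np.int64(250), np.int64(385))]
sides [256.78414182 228.47677129] [259.29576905 310.12676973]
```

View pics/w2.png

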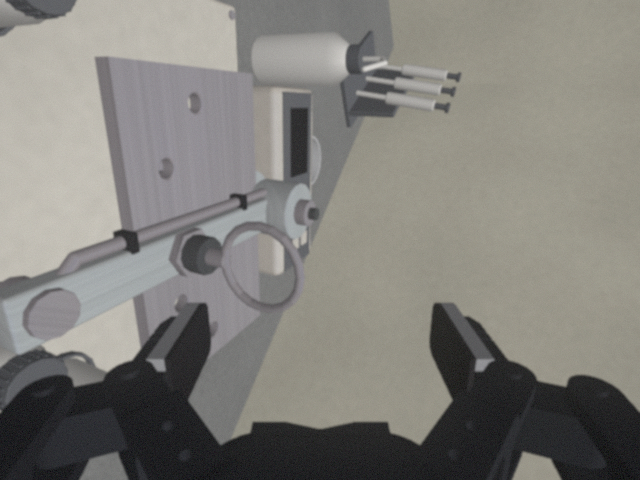

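The ring shows clearly, centred at (262,268) px. That is about 4 px from my prediction of (258,271), or roughly 2 mm. The lower fingertip is at about (195,305), below and in front of it.

```bash
python3 - <<'E'
from h import *
from scipy.optimize import least_squares
d=np.load('w2.npz');C,K,p,R=d['C'],d['K'],d['p'],d['R']
Ti=np.linalg.inv(np.vstack([np.c_[R,p][:3],[0,0,0,1]]))@C
def pt(X): c=Ti[:3,:3].T@(np.array(X)-Ti[:3,3]);u=K@c;return (u[:2]/u[2]).round()
for x in(-.011,.011):
  for y in(-.0425,-.05,-.057):
    print(x,y,pt([x,y,-.013]),pt([x,y,-.004]))
ring=np.array([.559,-.015,.213])
for dx,dy in((0,0),(2,2),(2,3)):
  r=ring+R@[dx/1e3,dy/1e3,0]; c=C[:3,:3].T@(r-C[:3,3]);u=K@c;print(dx,dy,r,u[:2]/u[2])
r=ring+R@[.002,.0025,0]; print('P shift needed',R.T@(r-(p+R@P))*1e3)
E
```

```text
-0.011 -0.0425 [211. 348.] [217. 336.]
-0.011 -0.05 [192. 348.] [199. 336.]
-0.011 -0.057 [174. 348.] [182. 335.]
0.011 -0.0425 [206. 298.] [212. 287.]
0.011 -0.05 [186. 298.] [193. 287.]
0.011 -0.057 [167. 298.] [176. 287.]
0 0 [ 0.559 -0.015  0.213] [258.08901121 270.89651504]
2 2 [ 0.55802595 -0.01298886  0.21473393] [261.57616788 267.51289786]
2 3 [ 0.55828551 -0.01264757  0.21563734] [263.40799618 267.5143405 ]
P shift needed [-2.93965446 19.17079547 78.13000424]
```

Emit:
{"name": "step_arm", "arguments": {
  "steps": [
    [-3,-18,8,0],
    [0,0,0,0],
    [0,7,13,0],
    [0,7,13,0],
    [0,7,13,0],
    [0,6,12,0],
    [0,6,12,0],
    [0,6,11,0],
    [0,0,0,0]
  ]
}}

```text
t: 12.75
position: [0.592, 0.0256, 0.2501]
ee_rot: [2.011, 0.041, 2.415]
contact_force: [-0.6, 0.4, 0.1]
finger_gap: 0.0851
grasp_force: 0.0
```

```bash
python3 - <<'E'
from h import *
s,p,R=pose(); print(s['t'],s['qpos'],p,s['ee_rot'],s['contact_force'])
w=snap('wrist','w3')
r=np.array([.5581,-.0129,.215]);print('ring in P frame',R.T@(r-p)*1e3-P*1e3)
E
```

```text
12.75 [-0.49059424  0.33741028  2.17449518  1.49520758  1.07145585 -2.48011594] [0.59203013 0.02557861 0.25011093] [2.01130775 0.04060095 2.41490022] [-0.56141297  0.44957539  0.10508877]
ring in P frame [ 1.21864411 -3.61537609 -3.44105742]
```

View pics/w3.png

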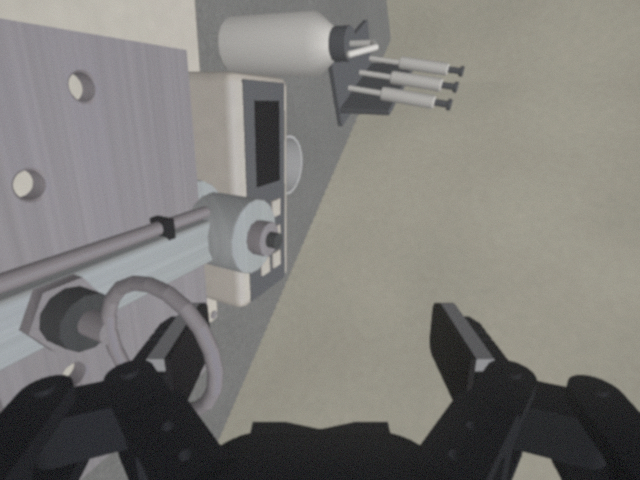

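The finger is through the ring: the wire passes in front of the lower finger at about (200,360) px, and the ring's upper edge is free of the other finger. Now a gentle lift, watching the force.

Emit:
{"name": "step_arm", "arguments": {
  "steps": [
    [0,3,-1,0],
    [0,3,-1,0],
    [0,2,-1,0],
    [0,0,0,0]
  ]
}}

```text
t: 13.3
position: [0.5917, 0.0253, 0.2583]
ee_rot: [2.012, 0.04, 2.413]
contact_force: [-0.6, 0.2, -4.4]
finger_gap: 0.0855
grasp_force: 2.5
```

Emit:
{"name": "step_arm", "arguments": {
  "steps": [
    [0,2,-1,0],
    [0,2,-1,0],
    [0,0,0,0]
  ]
}}

```text
t: 13.68
position: [0.5916, 0.0255, 0.2631]
ee_rot: [2.012, 0.041, 2.414]
contact_force: [-1.3, -1.8, -6.3]
finger_gap: 0.0855
grasp_force: 3.1
```

Emit:
{"name": "step_arm", "arguments": {
  "steps": [
    [0,2,-1,0],
    [0,2,-1,0],
    [0,0,0,0]
  ]
}}

```text
t: 14.05
position: [0.5915, 0.0256, 0.2677]
ee_rot: [2.011, 0.041, 2.414]
contact_force: [-0.1, -1.0, -7.4]
finger_gap: 0.0859
grasp_force: 3.4
```

Emit:
{"name": "step_arm", "arguments": {
  "steps": [
    [0,1,0,0],
    [0,0,0,0]
  ]
}}

```text
t: 14.3
position: [0.5917, 0.0259, 0.2683]
ee_rot: [2.012, 0.04, 2.414]
contact_force: [-2.8, -3.4, -8.0]
finger_gap: 0.0853
grasp_force: 3.9
```

```bash
python3 - <<'E'
from h import *
w=snap('wrist','w4'); s,p,R=pose();print(p,s['contact_force'])
a=cv2.imread('pics/w3.png')[260:440,80:270];b=cv2.imread('pics/w4.png')[260:440,80:270]
cv2.imwrite('pics/w34.png',cv2.resize(np.hstack([a,b]),None,fx=2.1,fy=3,interpolation=cv2.INTER_CUBIC))
for r in (350,370,390):
  for f in('w3','w4'): print(r,f,cv2.imread(f'pics/{f}.png',0)[r,185:240:2].tolist())
E
```

```text
[0.59172059 0.02587871 0.26834846] [-1.89951325 -3.28709923 -7.06836361]
350 w3 [37, 41, 43, 41, 45, 44, 43, 42, 75, 112, 127, 134, 137, 134, 139, 142, 136, 119, 117, 117, 119, 123, 117, 121, 118, 118, 123, 121]
350 w4 [40, 49, 90, 117, 133, 136, 139, 135, 139, 136, 96, 52, 66, 109, 119, 118, 124, 122, 124, 117, 120, 122, 120, 124, 119, 119, 117, 119]
370 w3 [38, 41, 38, 39, 40, 46, 39, 47, 97, 134, 124, 104, 115, 128, 135, 138, 137, 139, 134, 122, 121, 121, 122, 121, 120, 124, 121, 115]
370 w4 [42, 41, 37, 47, 88, 113, 126, 134, 137, 139, 134, 127, 117, 116, 117, 121, 123, 121, 122, 123, 120, 121, 118, 119, 121, 120, 127, 143]
390 w3 [41, 37, 34, 58, 105, 118, 118, 115, 118, 115, 94, 95, 114, 129, 133, 138, 139, 141, 127, 125, 123, 122, 120, 119, 121, 121, 120, 126]
390 w4 [43, 41, 51, 90, 113, 122, 129, 134, 136, 135, 123, 122, 122, 120, 120, 121, 120, 119, 123, 121, 120, 117, 129, 142, 144, 143, 142, 142]
```

View pics/w34.png

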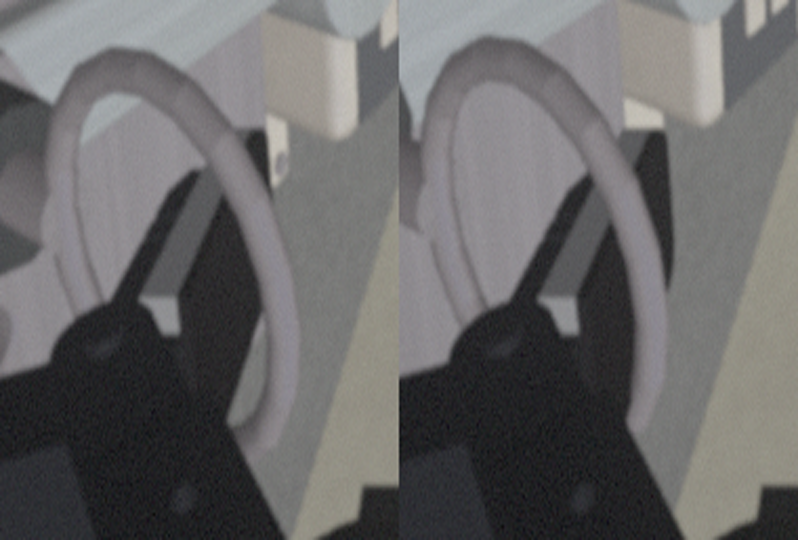

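Emit:
{"name": "step_arm", "arguments": {
  "steps": [
    [0,2,-1,0],
    [0,0,0,0]
  ]
}}

```text
t: 14.6
position: [0.5916, 0.026, 0.2708]
ee_rot: [2.011, 0.041, 2.414]
contact_force: [-2.0, -3.8, -7.4]
finger_gap: 0.0855
grasp_force: 4.1
```

```bash
python3 - <<'E'
from h import *
s,p,R=pose(); print(p,s['contact_force'],s['ee_rot'])
S=Ro.from_euler('z',.862).as_matrix()
a=-np.radians(np.arange(0,26,2.5)); q=np.c_[-.11*np.cos(a),-.11*np.sin(a),0*a]@S.T
t=(q-q[0])@R*1e3; print(np.diff(t,axis=0).round(2)); print(t[-1], q[-1]-q[0]+p)
E
```

```text
[0.59164293 0.02596456 0.27077368] [-2.01594165 -3.76495998 -7.4303118 ] [2.01143929 0.04068286 2.41379314]
[[ 4.8   0.18 -0.07]
 [ 4.79  0.27  0.12]
 [ 4.78  0.36  0.31]
 [ 4.75  0.45  0.5 ]
 [ 4.72  0.53  0.68]
 [ 4.68  0.62  0.87]
 [ 4.63  0.71  1.05]
 [ 4.57  0.79  1.24]
 [ 4.5   0.87  1.42]
 [ 4.43  0.95  1.6 ]]
[46.6368321   5.73524958  7.71131358] [0.56306023 0.06404843 0.27077368]
```

Emit:
{"name": "step_arm", "arguments": {
  "steps": [
    [2,0,0,0],
    [3,0,0,0],
    [0,0,0,0]
  ]
}}

```text
t: 14.98
position: [0.5875, 0.0295, 0.2703]
ee_rot: [2.012, 0.04, 2.414]
contact_force: [-3.6, -4.6, -8.1]
finger_gap: 0.0853
grasp_force: 4.3
```

Emit:
{"name": "step_arm", "arguments": {
  "steps": [
    [5,0,0,0],
    [5,0,0,0],
    [0,0,0,0]
  ]
}}

```text
t: 15.35
position: [0.5798, 0.0365, 0.2699]
ee_rot: [2.011, 0.04, 2.414]
contact_force: [-3.7, -3.1, -8.0]
finger_gap: 0.086
grasp_force: 4.4
```

```bash
python3 - <<'E'
from h import *
s,p,R=pose(); print(p,s['contact_force'],s['ee_rot'])
snap('wrist','w5')
t=snap('top','t5')['color']
a=cv2.imread('pics/w5.png')[150:450,0:300];b=t[150:290,280:460,::-1]
cv2.imwrite('pics/c5.png',np.hstack([a,cv2.resize(b,(386,300),interpolation=cv2.INTER_CUBIC)]))
E
```

```text
[0.57984977 0.03647314 0.26993426] [-3.67016091 -3.12109988 -8.00810625] [2.01149039 0.03984533 2.4143738 ]
```

View pics/c5.png

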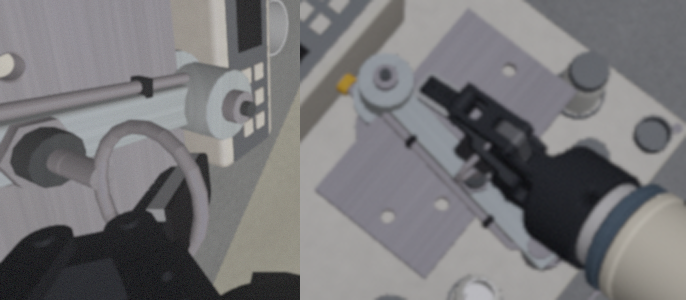

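The arm follows. The ring is still on the finger, and in the top view the beam has turned toward the open bottle.

Emit:
{"name": "step_arm", "arguments": {
  "steps": [
    [5,0.7,0.6,0],
    [5,0.8,0.8,0],
    [5,0.9,1.1,0],
    [5,1.0,1.4,0],
    [5,1.2,1.6,0],
    [4,1,1.4,0],
    [0,0,0,0],
    [0,0,0,0]
  ]
}}

```text
t: 16.45
position: [0.5632, 0.0623, 0.27]
ee_rot: [2.013, 0.039, 2.415]
contact_force: [-10.4, -4.9, -7.3]
finger_gap: 0.0856
grasp_force: 6.7
```

```bash
python3 - <<'E'
from h import *
s,p,R=pose(); print(p,s['contact_force'],s['ee_rot'])
print('left',R.T@(np.array([.5631,.0640,.270])-p)*1e3)
np.savez('w6.npz',p=p,R=R)
w=snap('wrist','w6')
t=snap('top','t6')
for nm,pic in(('w',w),('t',t)):
  for o in('ring','swing_arm','index_pin'): print(nm,o,[(round(d['score'],2),d['at'],int(d['pixels'].sum())) for d in arm.silhouettes(pic,o)][:2])
a=cv2.imread('pics/w6.png')[150:450,0:300];b=t['color'][150:290,280:460,::-1]
cv2.imwrite('pics/c6.png',np.hstack([a,cv2.resize(b,(386,300),interpolation=cv2.INTER_CUBIC)]))
E
```

```text
[0.56316617 0.06227416 0.27000314] [-10.41913994  -4.85306604  -7.27104834] [2.01299169 0.03867116 2.4149126 ]
left [1.19531443 0.57211059 1.10761652]
w ring [(0.58, [313.7, 185.0], 4148)]
w swing_arm [(0.65, [297.2, 109.0], 19699)]
w index_pin [(0.7, [323.9, 114.6], 5569), (0.34, [202.2, 273.1], 858)]
t ring [(0.57, [236.4, 341.3], 61)]
t swing_arm [(0.92, [242.0, 339.9], 1786)]
t index_pin [(0.6, [238.8, 340.5], 52), (0.54, [328.4, 374.7], 152)]
```

View pics/c6.png

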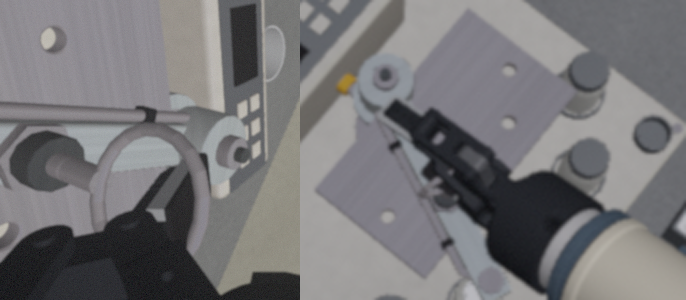

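Emit:
{"name": "step_arm", "arguments": {
  "steps": [
    [0.6,-0.5,-1.2,0],
    [0,0,0,0]
  ]
}}

```text
t: 17.1
position: [0.5626, 0.0616, 0.2707]
ee_rot: [2.012, 0.039, 2.415]
contact_force: [-5.3, -1.3, -8.8]
finger_gap: 0.0856
grasp_force: 5.4
```

```bash
python3 - <<'E'
from h import *
s,p,R=pose(); print(p,s['contact_force'])
t=snap('top','t7')
for uv in((402.2,254),(368.6,279.7)):
  q=ray_z(t,uv,.166)[:2]-[.6303,.0685]; print(np.hypot(*q),np.degrees(np.arctan2(*q[::-1])-.862)%360-180)
b=t['color'][210:300,300:420,::-1]
cv2.imwrite('pics/c7.png',cv2.resize(b,None,fx=6,fy=6,interpolation=cv2.INTER_CUBIC))
E
```

```text
[0.56255637 0.06160431 0.27072216] [-5.27163761 -1.2591963  -8.80089681]
0.19042135815940076 -0.29971294995246467
0.1884288714356818 -23.50180940629636
```

View pics/c7.png

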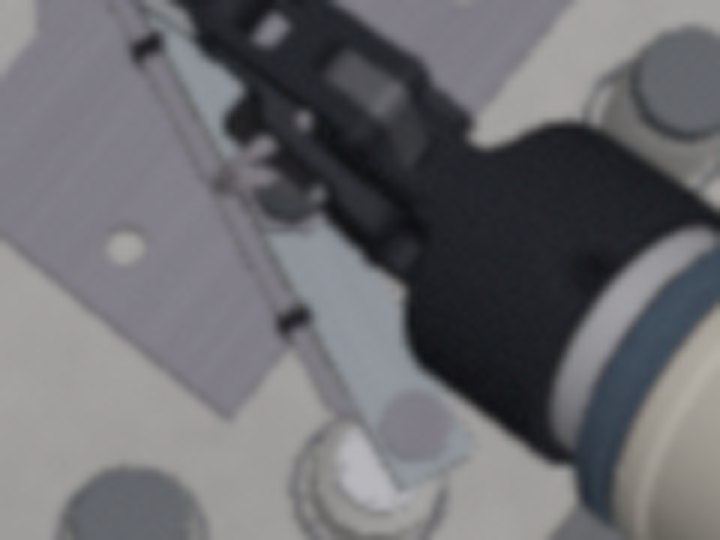

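The enlarged top crop shows the arm's end disc at about (370,281) px, near the open bottle's mouth but slightly short of it. I'll measure the arm angle by matching the start picture rotated about the pivot.

```bash
cat > ang.py <<'E'
from h import *
def ang(t,f,z=.160,piv=(.6303,.0685),rng=np.arange(-28,1,.25)):
    A=cv2.imread('pics/top1.png').astype(np.float32);B=cv2.imread(f'pics/{f}.png').astype(np.float32)
    S=Ro.from_euler('z',.862).as_matrix(); out=[]
    # rectify both to polar-ish local patch of arm end: stand coords r 150..205, lateral -16..16
    def patch(I,a):
        g=np.array([[(-r*np.cos(a)+l*np.sin(a),-r*np.sin(a)-l*np.cos(a),0) for l in np.arange(-.017,.0171,.001)] for r in np.arange(.165,.208,.001)])
        X=g.reshape(-1,3)@S.T+[piv[0],piv[1],z]
        uv=np.array([proj(t,x) for x in X]).astype(np.float32).reshape(g.shape[0],-1,2)
        return cv2.remap(I,uv[...,0],uv[...,1],cv2.INTER_LINEAR)
    P0=patch(A,0.)
    for d in rng:
        Q=patch(B,np.radians(d)); out.append(np.corrcoef(P0.ravel(),Q.ravel())[0,1])
    i=int(np.argmax(out)); return rng[i],out[i],np.round(out[max(0,i-6):i+7],3)
E
python3 - <<'E'
from ang import *
t=arm.get_image('top')
print(ang(t,'top1',rng=np.arange(-5,5,.25))[:2])
print(ang(t,'t5',rng=np.arange(-20,0,.25)))
print(ang(t,'t7',rng=np.arange(-30,-15,.25)))
E
```

```text
(np.float64(0.0), np.float64(1.0))
(np.float64(-0.75), np.float64(0.4416427778611438), array([-0.015,  0.167,  0.309,  0.392,  0.428,  0.44 ,  0.442,  0.438,
        0.433]))
(np.float64(-29.75), np.float64(0.11294948760239794), array([ 0.113,  0.113,  0.109,  0.094,  0.069,  0.035, -0.002, -0.034]))
```

```bash
python3 - <<'E'
from h import *
t=arm.get_image('top'); s=arm.get_state(); print(s['t'],s['contact_force'])
def dark(f,uv):
    I=cv2.GaussianBlur(cv2.imread(f'pics/{f}.png',0),(0,0),1).astype(float); u,v=np.round(uv).astype(int)
    w=np.clip(95-I[v-4:v+5,u-4:u+5],0,None)**2; y,x=np.mgrid[v-4:v+5,u-4:u+5]; return (w*x).sum()/w.sum(),(w*y).sum()/w.sum()
for f0,f1,a,b in(('top1','t7',(335.5,213.6),(324.5,217.7)),('top1','t7',(376,246.5),(348.8,263.3))):
  r=[]
  for f,uv in((f0,a),(f1,b)):
    c=dark(f,uv); q=ray_z(t,c,.168)[:2]-[.6303,.0685]; r.append((np.hypot(*q),np.degrees(np.arctan2(q[1],q[0])))); print(f,c,r[-1])
  print('turn',(r[1][1]-r[0][1]+180)%360-180)
c0=ray_z(t,(402.2,254),.164)[:2]-[.6303,.0685];c1=ray_z(t,(369.6,281),.164)[:2]-[.6303,.0685]
print('disc',(np.degrees(np.arctan2(*c1[::-1])-np.arctan2(*c0[::-1]))+180)%360-180)
E
```

```text
17.25 [-6.01823289 -2.29849082 -7.93732718]
top1 (np.float64(334.6802183686577), np.float64(213.69492614001285)) (np.float64(0.054551253033370724), np.float64(-152.3385851390328))
t7 (np.float64(323.9366450683945), np.float64(217.3895788336933)) (np.float64(0.05504200452406832), np.float64(-174.0102188299037))
turn -21.67163369087089
top1 (np.float64(375.75963119148025), np.float64(245.6710742620256)) (np.float64(0.14595267370577164), np.float64(-138.24839711407208))
t7 (np.float64(348.2724645534182), np.float64(262.90752280321504)) (np.float64(0.14674446263296004), np.float64(-161.25887902383246))
turn -23.010481909760387
disc -23.11547895507809
```

The arm has turned 23.0°, so about 2° (3.8 mm at the pin) is left.

Emit:
{"name": "step_arm", "arguments": {
  "steps": [
    [1.2,0.3,0.3,0],
    [1.2,0.3,0.4,0],
    [1.2,0.3,0.4,0],
    [0,0,0,0]
  ]
}}

```text
t: 17.75
position: [0.5608, 0.065, 0.2709]
ee_rot: [2.012, 0.04, 2.415]
contact_force: [-6.3, -3.9, -8.5]
finger_gap: 0.0857
grasp_force: 5.5
```

```bash
cat > turn.py <<'E'
from h import *
def dark(f,uv):
    I=cv2.GaussianBlur(cv2.imread(f'pics/{f}.png',0),(0,0),1).astype(float); u,v=np.round(uv).astype(int)
    w=np.clip(95-I[v-4:v+5,u-4:u+5],0,None)**2; y,x=np.mgrid[v-4:v+5,u-4:u+5]; return (w*x).sum()/w.sum(),(w*y).sum()/w.sum()
def turn(t,f,b):
    r=[]
    for g,uv in(('top1',(376,246.5)),(f,b)):
        c=dark(g,uv); c=dark(g,c) ; q=ray_z(t,c,.168)[:2]-[.6303,.0685]; r.append(np.degrees(np.arctan2(q[1],q[0])))
    return c,(r[1]-r[0]+180)%360-180
E
python3 - <<'E'
from turn import *
s,p,R=pose();print(s['t'],p,s['contact_force'])
t=snap('top','t8'); print(turn(t,'t7',(348.3,263)),turn(t,'t8',(346,264)))
E
```

```text
17.75 [0.56078932 0.06502322 0.27085049] [-6.27559868 -3.93162762 -8.53882586]
((np.float64(348.2724645534182), np.float64(262.90752280321504)), np.float64(-23.010481909760387)) ((np.float64(345.7013235661367), np.float64(263.98743028385917)), np.float64(-24.946835060851583))
```

The arm stands at −24.95°, on the hole. I'll let the pin down.

Emit:
{"name": "step_arm", "arguments": {
  "steps": [
    [0,-1.8,0.8,0],
    [0,-1.8,0.8,0],
    [0,-1.8,0.8,0],
    [0,-1.8,0.8,0],
    [0,-1.8,0.8,0],
    [0,-1.8,0.8,0],
    [0,0,0,0]
  ]
}}

```text
t: 18.68
position: [0.5611, 0.0646, 0.2593]
ee_rot: [2.011, 0.039, 2.415]
contact_force: [-6.4, -3.5, -6.3]
finger_gap: 0.0857
grasp_force: 4.7
```

Emit:
{"name": "step_arm", "arguments": {
  "steps": [
    [0,-1.8,0.8,0],
    [0,-1.8,0.8,0],
    [0,-1.8,0.8,0],
    [0,-1.8,0.8,0],
    [0,0,0,0]
  ]
}}

```text
t: 19.3
position: [0.5624, 0.0637, 0.2523]
ee_rot: [2.01, 0.041, 2.414]
contact_force: [0.3, -0.4, 1.2]
finger_gap: 0.0854
grasp_force: 0.0
```

```bash
python3 - <<'E'
from turn import *
s,p,R=pose();print(s['t'],p,s['contact_force'])
w=snap('wrist','w9')
t=snap('top','t9'); print(turn(t,'t9',(346,264)))
a=cv2.imread('pics/w9.png')[150:450,0:300];b=t['color'][180:290,300:440,::-1]
cv2.imwrite('pics/c9.png',np.hstack([a,cv2.resize(b,(382,300),interpolation=cv2.INTER_CUBIC)]))
S=Ro.from_euler('z',.862-.436).as_matrix(); r=S@[-.11,0,0]+[.6295,.0701,.215]
print('ring in P',R.T@(r-p)*1e3-P*1e3,'retreat 100mm along arm -x',R.T@(S@[-100,0,0]))
E
```

```text
19.3 [0.56240439 0.06370929 0.25234194] [ 0.3460035  -0.37227679  1.16223565]
((np.float64(346.5926643697961), np.float64(263.64577950043065)), np.float64(-24.284284694844217))
ring in P [ 0.24790425 -5.57086432 -2.43243326] retreat 100mm along arm -x [ 40.45606044 -37.3506729  -83.47595107]
```

View pics/c9.png

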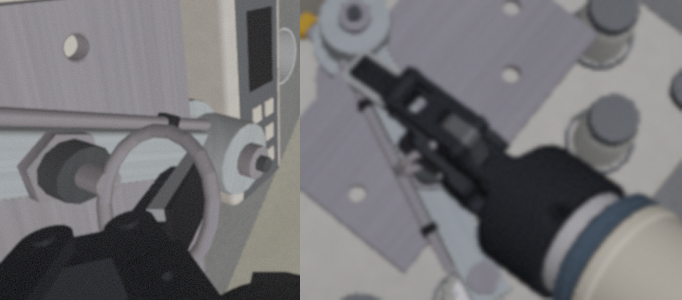

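The force is gone and the ring is free around the finger. Force stayed on down to within about 1–2 mm of the home height, so the pin dropped in. I'll withdraw backwards.

Emit:
{"name": "step_arm", "arguments": {
  "steps": [
    [0,-2.7,1.3,0],
    [0,-4,-8,0],
    [0,-6,-12,0],
    [0,-6,-12,0],
    [0,-6,-12,0],
    [0,-7,-13,0],
    [0,-10,-20,0],
    [0,-10,-20,0],
    [0,0,0,0]
  ]
}}

```text
t: 20.52
position: [0.4892, -0.019, 0.2456]
ee_rot: [2.011, 0.04, 2.411]
contact_force: [0.4, -0.5, -0.4]
finger_gap: 0.0855
grasp_force: 0.0
```

```bash
python3 - <<'E'
from turn import *
s,p,R=pose();print(s['t'],s['qpos'],p,s['contact_force'])
w=snap('wrist','w10'); T=np.array(w['T_tool_cam']);K=np.array(w['intrinsics'])
Tw=np.eye(4);Tw[:3,:3]=R;Tw[:3,3]=p;C=Tw@T
def pj(X): c=C[:3,:3].T@(np.array(X)-C[:3,3]);u=K@c;return (u[:2]/u[2]).round()
S=Ro.from_euler('z',.862-.436).as_matrix(); r=S@[-.11,0,0]+[.6295,.0701,.215]
for h in(0,.01):print('pred',h,pj(r+[0,0,h]),pj(r+[0,0,h+.027]))
for d in arm.silhouettes(w,'ring')[:2]: print(d['score'],d['at'],d['pixels'].sum(),[ (a.min(),a.max()) for a in np.nonzero(d['pixels'])])
I=cv2.imread('pics/w10.png')
for h,c in((0,(0,255,0)),(.01,(0,0,255))):
  q=np.array([pj(r+[0,0,h]+S@[0,.0245*np.cos(a),.0245*np.sin(a)]) for a in np.linspace(0,6.283,40)]).astype(np.int32); cv2.polylines(I,[q],True,c,1)
cv2.imwrite('pics/w10o.png',I)
E
```

```text
20.525 [-0.72831352  0.27767073  2.29838291  1.34032148  1.19175034 -2.57159988] [ 0.4892332  -0.01900505  0.24561402] [ 0.44151075 -0.45695147 -0.42061832]
pred 0 [315. 251.] [358. 260.]
pred 0.01 [331. 254.] [376. 264.]
0.75 [265.6, 346.2] 1928 [(np.int64(209), np.int64(298)), (np.int64(273), np.int64(356))]
```

View pics/w10o.png

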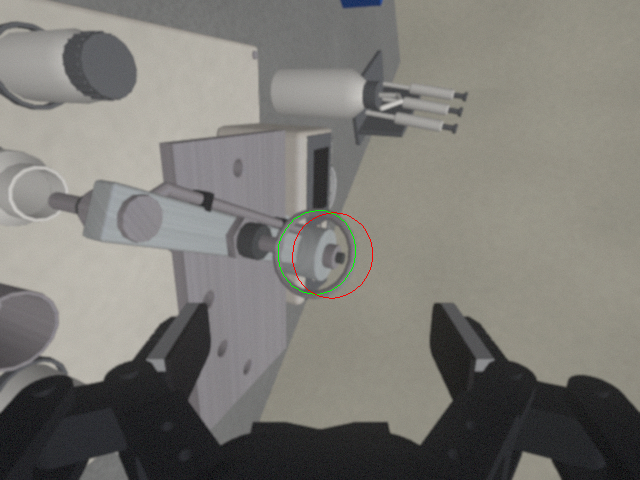

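The overlay shows the ring on the green outline (pin home, in the target hole), not on the red one (resting on the plate). The nozzle at (65,203) px points into the open bottle at (35,195). I'll back off upwards and hand in.

Emit:
{"name": "step_arm", "arguments": {
  "steps": [
    [0,30,-25,0],
    [0,30,-25,0],
    [0,30,-20,0],
    [0,0,0,0],
    [0,0,0,0]
  ]
}}

```text
t: 21.25
position: [0.4696, -0.0326, 0.3564]
ee_rot: [2.012, 0.041, 2.414]
contact_force: [-0.2, 0.3, -0.2]
finger_gap: 0.085
grasp_force: 0.0
```

```bash
python3 - <<'E'
from h import *
s,p,R=pose();print(s['t'],p,s['contact_force'],max(abs(np.array(s['qvel']))))
print(arm.sign_off())
E
```

```text
21.25 [ 0.46962579 -0.03260556  0.35641831] [-0.18564992  0.34881366 -0.2106551 ] 0.020467511437451267
the job is handed in; nothing more can be done
None
```

The index pin is home in the hole one over on the open bottle's side, with the nozzle over that bottle and the robot clear; I handed the job in at 21.3 s. To tilt the tool for the hook I pushed the arm to its reach limit, where joint 3 read 0.058–0.059 against its 0.06 lower limit.

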